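# Lock the tube carriage of a mixer with a T-bolt

### The arm

A 6-joint arm with a two-finger parallel gripper is mounted at the origin on the work surface. World frame = base frame: x ahead of the robot, y to its left, z up, the work surface at z = 0. Lengths are in m, angles in rad, forces in N, time in s.
With the tool pointing down it reaches from about 0.15 to 0.775 m from the base axis. Payload 6.1 kg.
Tool frame: the origin (TCP) lies at the very end of the fingers, on their centre line; the grasp point (between the pads) lies 19 mm behind it; z points along the fingers, y is the line along which they close (so a half turn about z gives the same grasp; the last joint's range is limited). The gripper opens to 85 mm and grips with 20 to 120 N. Pads are 22 mm wide; open, the fingers measure 114 mm over their backs; the gripper's body (76 mm by 85 mm) begins 54 mm behind the grasp point. The pads swing forward as they close: fully open they stand 13 mm farther back than shut.
Start: joints at [1.156, 0.126, -0.04, 1.405, 0, 1.571], TCP at [0.212, 0.48, 0.231] pointing down, gripper open.
Joint ranges: [-2.72, 2.72], [-0.95, 1.95], [-1.27, 1.35], [-1.78, 2.02], [-1.46, 1.47], [-3.14, 3.14]. Speed limits (rad/s): [2.39, 2.39, 3.01, 3.14, 3.14, 3.14].

### API

Orientations are given as a rotation vector (axis times angle).
In Python, from workcell import * gives the robot as it stands.
- The arm moves only by the tool arm_command, never from a script. Its argument "increments" is a list of rows, each an object of numbers: "tx", "ty", "tz": the shift along the tool's x, y, z in units of 30 mm (1.0 is 30 mm); "yaw": the turn about the tool's z in units of 8 degrees (1.0 is 8 degrees); "jaw": the closure, from -1 (fully open) to 1 (shut). In form: [{"tx": .., "ty": .., "tz": .., "yaw": .., "jaw": ..}, ...]. A call has 1 to 5 rows; each row is the pose to reach, as a shift and turn from the pose commanded when the call began, along the tool's axes at that moment; what a row does not reach only later rows make up. A row lasts 1/8 s, in which the tool goes at most 62.5 mm and 10.7 degrees, less where a joint would pass 70% of its speed; a pose out of reach is approached as far as the arm can. A call with a gripper value outside its range is refused whole. The fingers move at their own pace and stop on an object; the grip force is fixed at half the most. Time passes only in rows, so rows that repeat a pose let the fingers close. It gives the time, the measured TCP pose, the force, the opening and the grip force at its end, in the units of the state.
- sense(): the state, without advancing time (a new reading comes with each control period).
- get_image(name): name is "scene" or "top" or "wrist"; returns (picture, depth): 384x512x3 uint8, blue, green, red; 384x512 float32, m along the optical axis (not along the pixel's ray), 0 where there is no reading.
- camera_info(name): a dict with "fx", "fy", "cx", "cy" (pixels), "dist_coeffs" ([k1, k2, p1, p2, k3] as OpenCV has them; the pictures are not rectified), "R" (3x3) and "t" (3): a world point X has camera coordinates R X + t. Camera axes: x right, y down, z forward; pixel columns grow to the right and rows downward; lengths in m; the calibration is good to about 2 mm. A picture is of the moment at which its call begins: read the wrist's pose just before it. camera_info takes no time and is no camera call; for the wrist camera it gives the pose at the moment of the call.
- hand_in(): hands the job in; it is judged then, once.
The state is a dict: "time": time; "joint_pos": joint angles; "dq": joint speeds; "effort": joint torques, N m; "eef_pos": TCP position; "ee_rot": TCP orientation; "ft_force": force on the tool from outside, world axes, zero at the start; "moment": the same for the moment, N m; "grip_width": opening from 0.0 (shut) to 1.0 (fully open); "grip_force": force on a finger pad.
Only numpy, scipy, OpenCV 4.12 (cv2) and the standard library are available. Lean on these libraries where they do the work, as an engineer would, in place of code of your own. Each camera call takes 0.05 s, during which the arm holds its last target. There are 200 camera calls.

### The job

The sprung tube carriage on the mixer has to be locked in its forward place. Take the T-bolt (the one with the flat grip) from its holder, drop its head into the open near end of the deck's T-slot, slide it along into the carriage's fork and push the carriage up to its far stop, then turn the bolt a quarter turn, either way, so that its head locks crosswise under the slot's lips, ease off, and let go with the bolt upright and holding the carriage against its spring. Feel your way: never ram or force the bolt against the mixer, and leave the other things where they are.

Things in the scene. Friction and masses are not known exactly. Their poses are not given: they have to be found in the camera images.
- tbolt: Steel T-bolt (sizes in mm), 0.16 kg, upright, head down. Origin: centre of the head's underside; z up, x along the head's and grip's long side. Head 28 (x) by 14 (y), rounded ends, 10.3 high; shank 10 diameter; round collar 32 diameter from 28.5 to 32.5 up; flat grip 32 (x) by 10 (y), from 32.5 to 66 up. In its holder it hangs by the collar, 2 mm of play round the head.
- stud: Bystander: steel stud hanging in the other hole of the holder, 76 mm from the T-bolt: same collar, but a round foot and a round grip 22 in diameter, 56.5 high in all. Origin: centre of its underside. Leave it alone.
- holder: White plastic block 70 (x) by 150 (y) by 45 high, fixed. Two holes 19 (x) by 32 (y), 33 deep, at y = +38 and -38 mm; the T-bolt hangs in either, its x along the holder's y. Origin: centre of its underside.
- deck: Tube mixer, aluminium deck, fixed (sizes in mm): 320 (x) by 200 (y), top at 70 high. Origin: centre of its underside; x along the slot, from the open near end towards the carriage. Slot 17 wide, floor at 50 high (20 deep), centred on y = 0. From x = -145 to about -45 it is plain, with straight walls: the head cannot turn there. Beyond, a steel insert forms it: see slot_entry.
- slot_entry (a point): Where to lower the bolt in (sizes in mm): on the slot's centre line at the deck's top, deck x = -118, 9 of room either way for the head; axes as the deck's. The insert with the carriage is clamped up to 6 mm to either side of its middle place along x, not measured. Its near end (shoulder) is at x = -45 +-6; from there on, below lips 8 thick, the slot is 32 wide and 12 high.
- carriage (a joint): Carriage travel along deck x (m; sizes in mm): 0 at rest (spring 3 N), 0.036 m at its solid far stop (5 N), 0.028 locked. Its fork, 1 to 7 above the deck, meets the bolt's shank with the axis at deck x = -66.5 +-6; mouth 22 before that, rack 62 beyond, to 82 above the deck. The head can turn at the stop or up to 3 mm before it; turned and eased off it rests on the shoulder, 7.5 short of the stop.
- pen: Bystander: black pen 120 long, in the tray. Origin: under its centre. Leave it alone.
- spare_tube: Bystander: loose capped tube 93 long, in the tray. Origin: under its centre. Leave it alone.
- jar: Bystander: amber jar 60 across, 85 high. Origin: under its centre. Leave it alone.
- beaker: Bystander: glass beaker 72 across, 90 high. Origin: under its centre. Leave it alone.
Mind the look-alikes: they are no part of the job. Leave any orange look-alike of the tbolt alone.

How it is judged:
On the way, in this order (a step that is already met when the one before it is completed fails the run):
1. the T-bolt's head lies in the slot, lengthwise, on the slot's floor (within 4 mm), before the carriage has been pushed (z of tbolt in the frame of deck between 0.046 and 0.054 m and y of tbolt in the frame of deck between -0.006 and 0.006 m and angle between the x axis of tbolt and the x axis of deck, either way round below 0.26 rad and value of joint carriage below 0.012 m), for 0.1 s.
2. the carriage is at its far stop (travel over 33 mm), pushed by the bolt in the fork with its head still lengthwise (z of tbolt in the frame of deck between 0.046 and 0.054 m and y of tbolt in the frame of deck between -0.006 and 0.006 m and angle between the x axis of tbolt and the x axis of deck, either way round below 0.26 rad and value of joint carriage above 0.033 m and x of tbolt in the frame of deck between -0.043 and -0.018 m), for 0.1 s.
At the end, for the whole second after the job is handed in: The T-bolt's head lies crosswise (15 degrees) on the slot's floor (4 mm), centred across it (6 mm), in its undercut part (deck x -52 to -22 mm); the bolt is upright (12 degrees) and at rest, and the carriage rests at 22 mm of travel or more, held by the bolt alone (z of tbolt in the frame of deck between 0.046 and 0.054 m and y of tbolt in the frame of deck between -0.006 and 0.006 m and angle between the x axis of tbolt and the y axis of deck, either way round below 0.26 rad and angle between tbolt's own z axis and vertical below 0.21 rad and value of joint carriage between 0.022 and 0.037 m and x of tbolt in the frame of deck between -0.052 and -0.022 m and linear speed of tbolt below 0.02 m/s and velocity of joint carriage between -0.01 and 0.01 m/s); the robot touches nothing.
It fails at once if the T-bolt is rammed or forced against the mixer (contact force over 40 N) (contact force between tbolt and deck above 40 N).
It fails at once if the stud is moved more than 15 mm (distance of stud from where it was at the start of the episode above 0.015 m).
It fails at once if the arm or fingers push on the mixer or its carriage with more than 10 N (contact force between any of the fingers, the arm and deck above 10 N).
It fails at once if the pen, loose tube, jar or beaker is moved more than 30 mm (distance of any of pen, spare_tube, jar, beaker from where it was at the start of the episode above 0.03 m).
It also fails if it takes over 72 s, if anything falls off the work surface, if the arm or the gripper's body presses on something with over 40 N, if the wrist force passes 120 N, or if a joint passes its speed limit or range.

## Working session

There is one attempt and no reset: what is moved stays moved. The work goes in short steps, Python scripts to look and compute and a tool call to move; the robot and the scene stay as the last step left them, time stands still between calls to the robot, and variables do not carry over. Pictures are saved under pics/ and viewed, at most 10 in all, crops included, and the job is handed in when it is done.

Besides the shell and the picture viewer there is one more tool, called after "Call:" as name(argument=value, ...), one argument or row to a line, values as JSON. arm_command: Moves the arm, as the interface text tells. Its arguments: {"type":"object","properties":{"increments":{"type":"array"}},"required":["increments"]}

```bash
mkdir -p pics
cat > h.py <<'E'
from workcell import *
import numpy as np, cv2
def grab(n):
    ci=camera_info(n); im,d=get_image(n); return im,d,ci
def ray(ci,uv):
    K=np.array([[ci['fx'],0,ci['cx']],[0,ci['fy'],ci['cy']],[0,0,1]])
    p=cv2.undistortPoints(np.array(uv,float).reshape(-1,1,2),K,np.array(ci['dist_coeffs'],float)).reshape(-1,2)
    R=np.array(ci['R']);t=np.array(ci['t'])
    return -R.T@t, np.c_[p,np.ones(len(p))]@R
def onplane(ci,uv,z):
    c,d=ray(ci,uv); return c+d*((z-c[2])/d[:,2])[:,None]
def world(ci,d):
    v,u=np.mgrid[0:384,0:512]; c,r=ray(ci,np.c_[u.ravel(),v.ravel()])
    return (c+r*d.reshape(-1,1)).reshape(384,512,3)
E
python3 - <<'E'
from h import *
s=sense(); print(s['time'],s['eef_pos'],s['ee_rot'],s['ft_force'],s['grip_width'])
a=[]
for n in('top','scene'):
    im,d,ci=grab(n); a.append(im); np.savez('pics/'+n+'.npz',im=im,d=d)
    print(n,-np.array(ci['R']).T@ci['t'],ci['fx'],np.array(ci['R'])[2])
    cv2.imwrite('pics/%s0.png'%n,cv2.resize(im,(800,600)))
E
```

```text
0.0 [0.21140634 0.4800914  0.23052224] [-6.46831540e-01 -3.07392808e+00  2.50047501e-03] [0.27629853 0.4059761  0.55083308] 0.9996578449463552
top [ 0.36130342 -0.02427341  0.96105989] 353.0799282499145 [ 0.16256526 -0.02323337 -0.98642422]
scene [1.0664573  0.36200635 0.67564952] 346.51794726787017 [-0.61491502 -0.42468071 -0.66447409]
```

View pics/top0.png

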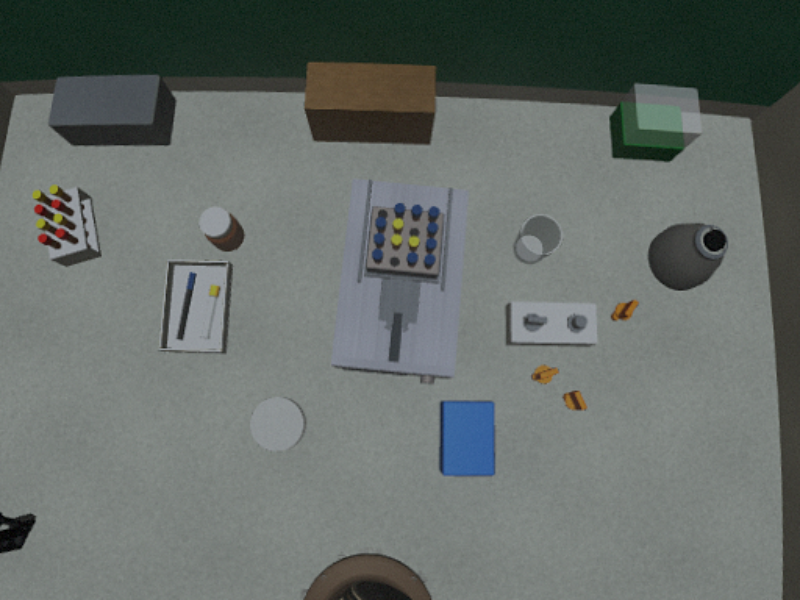

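View pics/scene0.png

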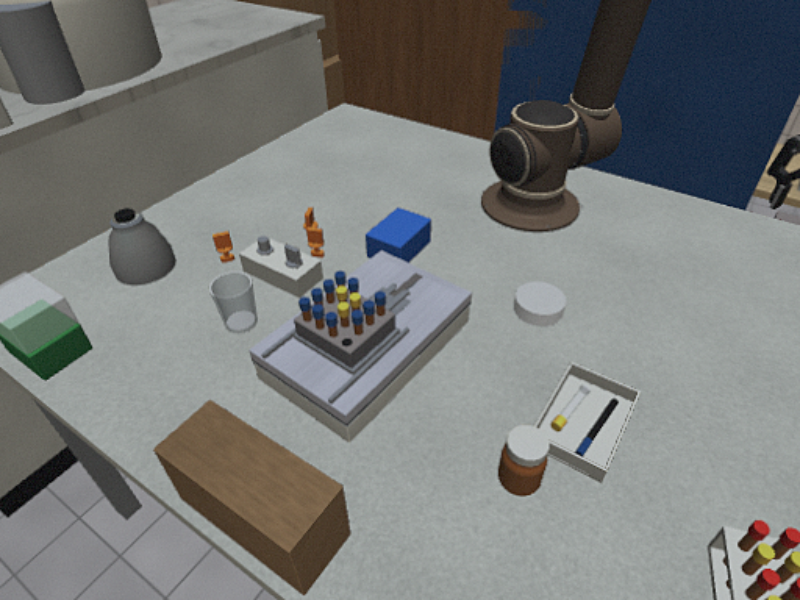

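The top view shows the holder at (553,323), with the T-bolt's flat grip at (536,321) and the round stud at (578,322). The deck is around (400,280), with its slot's open end at (395,360). Next I measure these.

Run:
```python
from h import *
ci=camera_info('top'); f=np.load('pics/top.npz'); im,d=f['im'],f['d']; W=world(ci,d)
s=512/800
def reg(x0,x1,y0,y1):
    m=np.zeros((384,512),bool); m[int(y0*s):int(y1*s),int(x0*s):int(x1*s)]=1; return m
Z=W[...,2]
m=reg(300,490,160,400)
# deck top : z .07, near end mask
t=m&(abs(Z-.07)<.012); P=W[t][:,:2]
print('deck z',np.median(Z[t]),t.sum()); print('rect',cv2.minAreaRect(P.astype(np.float32)*1000))
cn=max(cv2.findContours(t.astype(np.uint8),cv2.RETR_EXTERNAL,cv2.CHAIN_APPROX_NONE)[0],key=cv2.contourArea).reshape(-1,2)
print('contour rect on plane',cv2.minAreaRect((onplane(ci,cn,.07)[:,:2]*1000).astype(np.float32)))
# slot dark
hs=cv2.cvtColor(im,cv2.COLOR_BGR2GRAY)
sl=reg(375,412,315,368)&(hs<85); cs=max(cv2.findContours(sl.astype(np.uint8),cv2.RETR_EXTERNAL,cv2.CHAIN_APPROX_NONE)[0],key=cv2.contourArea).reshape(-1,2)
print('slot',cv2.minAreaRect((onplane(ci,cs,.07)[:,:2]*1000).astype(np.float32)),Z[sl].mean(), cs.min(0),cs.max(0))
h=reg(500,605,295,352)
t=h&(abs(Z-.045)<.01); 
cn=max(cv2.findContours(t.astype(np.uint8),cv2.RETR_EXTERNAL,cv2.CHAIN_APPROX_NONE)[0],key=cv2.contourArea).reshape(-1,2)
print('holder',cv2.minAreaRect((onplane(ci,cn,.045)[:,:2]*1000).astype(np.float32)),np.median(Z[t]))
for n,a in(('bolt',(515,556,305,335)),('stud',(562,596,305,335))):
    t=reg(*a)&(Z>.062); print(n,t.sum(),Z[t].max(),W[t].mean(0),cv2.minAreaRect((W[t][:,:2]*1000).astype(np.float32)))
for n,a in (('top',(500,610,290,420)),('deck',(325,475,170,400))):
    x0,x1,y0,y1=[int(v*s) for v in a]; cv2.imwrite('pics/c_%s.png'%n,cv2.resize(im[y0:y1,x0:x1],None,fx=5 if n=='top' else 4,fy=5 if n=='top' else 4,interpolation=cv2.INTER_CUBIC)); print(x0,y0)
```

```text
deck z 0.07039470845954532 7037
rect ((575.0234375, -39.934722900390625), (201.25808715820312, 322.0772705078125), 86.08206176757812)
contour rect on plane ((574.7691650390625, -39.79591369628906), (200.9836883544922, 322.8692626953125), 86.0425033569336)
slot ((470.84814453125, -32.247657775878906), (16.178672790527344, 75.86421966552734), 85.97042846679688) 0.07030310104485735 [249 201] [257 230]
holder ((505.74639892578125, -300.884033203125), (69.13435363769531, 150.7667236328125), 0.4027928113937378) 0.04492421998583218
bolt 70 0.9610598921633682 [ 0.49878586 -0.25409507  0.10383347] ((440.9002685546875, -147.22840881347656), (22.081254959106445, 292.10736083984375), 28.594703674316406)
stud 49 0.07635934952610024 [ 0.50500079 -0.33811812  0.07150019] ((505.70574951171875, -337.9814453125), (16.91079330444336, 18.382463455200195), 85.81957244873047)
320 185
208 108
```

View pics/c_deck.png

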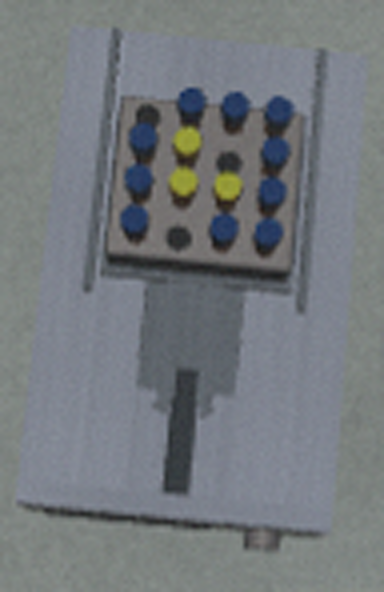

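The crop shows the deck lit from above. The dark plain slot runs in the crop from about (175,490) to (187,370), the fork jaws are near (155–210,405), and the rack is beyond. Slot and deck rects agree: deck centre (575,-39.9) mm, yaw -4°. The holder and stud measurements put the T-bolt at about (506,-263). I move above it in the first leg.

```bash
cat >> h.py <<'E'
from scipy.spatial.transform import Rotation as Ro
def plan(x,y,z,psi):
    s=sense(); R=Ro.from_rotvec(s['ee_rot']).as_matrix(); p=np.array(s['eef_pos'])
    inc=R.T@(np.array([x,y,z])-p)/.03
    cur=np.degrees(np.arctan2(R[1,1],R[0,1])); dy=-((psi-cur+90)%180-90)
    print('t',s['time'],'p',p.round(4),'psi',cur.round(2),'tilt',R[2,2].round(4),'F',np.round(s['ft_force'],2),'M',np.round(s['moment'],2),'w',round(s['grip_width'],3),'gf',s['grip_force'],'j6',s['joint_pos'][5])
    print('inc tx,ty,tz',inc.round(3),'yaw',round(dy/8,3)); return inc,dy/8
E
python3 - <<'E'
from h import *
plan(.445,-.263,.22,0)
E
```

```text
t 0.1 p [0.2114 0.4801 0.2306] psi 66.24 tilt -1.0 F [0.57 0.86 0.05] M [0.02 0.02 0.  ] w 0.997 gf 0.0 j6 1.5707761608392843
inc tx,ty,tz [-17.108 -19.533   0.382] yaw 8.279
```

Call:
arm_command(
  increments=[
    {"tx": -1.3, "ty": -1.5},
    {"tx": -2.6, "ty": -3},
    {"tx": -3.9, "ty": -4.5},
    {"tx": -5.2, "ty": -6},
    {"tx": -6.5, "ty": -7.5},
  ],
)

```text
validation failed for argument at $.in...
```

Call:
arm_command(
  increments=[
    {"tx": -1.3, "ty": -1.5},
    {"tx": -2.6, "ty": -3},
    {"tx": -3.9, "ty": -4.5},
    {"tx": -5.2, "ty": -6},
    {"tx": -6.5, "ty": -7.5},
  ],
)

```text
validation failed for argument at $.in...
```

Call:
arm_command(
  increments=[
    {"tx": -1.3, "ty": -1.5, "yaw": 1},
    {"tx": -2.6, "ty": -3, "yaw": 2},
    {"tx": -4.1, "ty": -4.5, "yaw": 3},
    {"tx": -4.1, "ty": -4.5, "yaw": 4},
    {"tx": -4.1, "ty": -4.5, "yaw": 5.2},
  ],
)

```text
validation failed for argument at $.in...
```

Run:
```python
from h import *
plan(.506,-.263,.15,0)
```

```text
t 0.1 p [0.2114 0.4801 0.2306] psi 66.24 tilt -1.0 F [0.57 0.86 0.05] M [0.02 0.02 0.  ] w 0.997 gf 0.0 j6 1.5707761608392843
inc tx,ty,tz [-18.969 -18.71    2.714] yaw 8.279
```

Call:
arm_command(
  increments=[
    {"tx": -1.3, "ty": -1.5, "tz": 0, "yaw": 0, "jaw": -1},
    {"tx": -2.6, "ty": -3, "tz": 0, "yaw": 0, "jaw": -1},
    {"tx": -3.9, "ty": -4.5, "tz": 0, "yaw": 0, "jaw": -1},
    {"tx": -5.2, "ty": -6, "tz": 0, "yaw": 0, "jaw": -1},
    {"tx": -6.5, "ty": -7.5, "tz": 0, "yaw": 0, "jaw": -1},
  ],
)

```text
time: 0.72
eef_pos: [0.2993, 0.1942, 0.2311]
ee_rot: [0.645, 3.074, -0.0]
ft_force: [1.2, -0.4, 0.8]
grip_width: 0.999
grip_force: 0.0
```

Call:
arm_command(
  increments=[
    {"tx": -1.3, "ty": -1.5, "tz": 0, "yaw": 0, "jaw": -1},
    {"tx": -2.6, "ty": -3, "tz": 0, "yaw": 0, "jaw": -1},
    {"tx": -3.9, "ty": -4.5, "tz": 0, "yaw": 0, "jaw": -1},
    {"tx": -5.2, "ty": -6, "tz": 0, "yaw": 0, "jaw": -1},
    {"tx": -6.5, "ty": -7.5, "tz": 0, "yaw": 0, "jaw": -1},
  ],
)

```text
time: 1.35
eef_pos: [0.3871, -0.0906, 0.2312]
ee_rot: [0.648, 3.074, 0.0]
ft_force: [1.6, 0.9, 0.2]
grip_width: 0.993
grip_force: 0.0
```

Call:
arm_command(
  increments=[
    {"tx": -1.3, "ty": -1.2, "tz": 0, "yaw": 1, "jaw": -1},
    {"tx": -2.6, "ty": -2.6, "tz": 0, "yaw": 2, "jaw": -1},
    {"tx": -4, "ty": -4, "tz": 0, "yaw": 3.2, "jaw": -1},
    {"tx": -4.4, "ty": -4.2, "tz": 0, "yaw": 4.4, "jaw": -1},
    {"tx": -4.4, "ty": -4.2, "tz": 0, "yaw": 5.6, "jaw": -1},
  ],
)

```text
time: 1.98
eef_pos: [0.4573, -0.2584, 0.2301]
ee_rot: [-1.778, -2.588, 0.0]
ft_force: [-0.5, 0.5, 0.3]
grip_width: 0.997
grip_force: 0.0
```

Run:
```python
from h import *
plan(.506,-.263,.18,0)
```

```text
t 1.975 p [ 0.4573 -0.2584  0.2301] psi 21.01 tilt -1.0 F [-0.49  0.55  0.3 ] M [0.04 0.01 0.01] w 0.997 gf 0.0 j6 0.6899137780404961
inc tx,ty,tz [-0.729  1.461  1.666] yaw 2.626
```

Call:
arm_command(
  increments=[
    {"tx": -0.2, "ty": 0.5, "tz": 0.5, "yaw": 1, "jaw": 0},
    {"tx": -0.5, "ty": 1, "tz": 1.0, "yaw": 2, "jaw": 0},
    {"tx": -0.73, "ty": 1.46, "tz": 1.67, "yaw": 2.63, "jaw": 0},
    {"tx": -0.73, "ty": 1.46, "tz": 1.67, "yaw": 2.63, "jaw": 0},
  ],
)

```text
time: 2.48
eef_pos: [0.5054, -0.2609, 0.1789]
ee_rot: [-2.209, -2.228, 0.002]
ft_force: [-0.1, -0.4, -0.2]
grip_width: 0.5
grip_force: 0.0
```

Run:
```python
from h import *
plan(.506,-.263,.0525,0)
im,d,ci=grab('wrist'); np.savez('pics/w1.npz',im=im,d=d,R=ci['R'],t=ci['t']); cv2.imwrite('pics/w1.png',im)
print(-np.array(ci['R']).T@ci['t'],np.array(ci['R'])[2])
```

```text
t 2.475 p [ 0.5054 -0.2609  0.1789] psi 0.48 tilt -1.0 F [-0.08 -0.39 -0.15] M [-0.04 -0.05  0.03] w 0.5 gf 0.0 j6 1.0859044373591435
inc tx,ty,tz [-0.079  0.034  4.214] yaw 0.06
[ 0.50533584 -0.18113267  0.32133278] [-0.00173991 -0.30956324 -0.95087726]
```

View pics/w1.png

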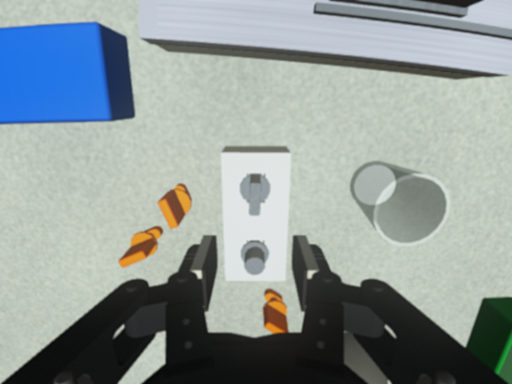

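The wrist view shows the T-bolt's round collar at about (255,188), with its flat grip standing over it, the stud at (255,258), and the orange look-alikes well aside. I refine the collar centre and grip top.

Run:
```python
from h import *
ci=camera_info('wrist'); f=np.load('pics/w1.npz'); im,d=f['im'],f['d']; W=world(ci,d)
Z=W[...,2]; g=cv2.cvtColor(im,cv2.COLOR_BGR2GRAY)
m=np.zeros_like(g); m[165:222,232:280]=1
c=((g<150)&(m>0)).astype(np.uint8)
cn=max(cv2.findContours(c,cv2.RETR_EXTERNAL,cv2.CHAIN_APPROX_NONE)[0],key=cv2.contourArea)
P=(onplane(ci,cn.reshape(-1,2),.0495)[:,:2]*1000)
print(cv2.boundingRect(cn)); print('collar x range',P[:,0].min(),P[:,0].max(),'y',P[:,1].min(),P[:,1].max())
t=(m>0)&(Z>.074)&(Z<.09); print(t.sum(),np.median(W[t],0),cv2.minAreaRect((W[t][:,:2]*1000).astype(np.float32)))
m2=np.zeros_like(g);m2[140:290,215:295]=1
t=(m2>0)&(abs(Z-.045)<.004)&(g>170); print(cv2.minAreaRect((W[t][:,:2]*1000).astype(np.float32)))
cv2.imwrite('pics/w1c.png',cv2.resize(im[160:285,210:300],None,fx=4.5,fy=4.5,interpolation=cv2.INTER_CUBIC))
```

```text
(247, 174, 15, 22)
collar x range 497.52744094788005 511.88925339332513 y -272.8027094260805 -250.40630047802475
378 [ 0.50569095 -0.26348334  0.08321513] ((505.7171630859375, -265.7441711425781), (9.236272811889648, 32.61748123168945), 0.45160648226737976)
((506.5989074707031, -304.0695495605469), (70.39861297607422, 150.76492309570312), 0.25604522228240967)
```

View pics/w1c.png

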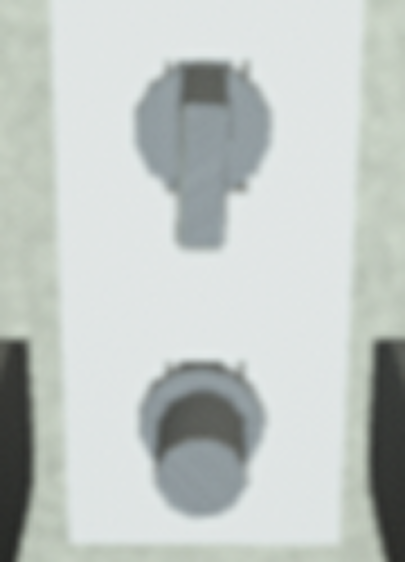

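The crop shows the flat grip standing upright on its collar, its top at about z 83 mm, aligned with the holder. Centre is (505.7,-265.5), which matches the given sizes. I descend and grip.

Call:
arm_command(
  increments=[
    {"tx": -0.13, "ty": 0.01, "tz": 1, "yaw": 0, "jaw": 0},
    {"tx": -0.13, "ty": 0.01, "tz": 2, "yaw": 0, "jaw": 0},
    {"tx": -0.13, "ty": 0.01, "tz": 3, "yaw": 0, "jaw": 0},
    {"tx": -0.13, "ty": 0.01, "tz": 3.8, "yaw": 0, "jaw": 0},
    {"tx": -0.13, "ty": 0.01, "tz": 4.18, "yaw": 0, "jaw": 0},
  ],
)

```text
time: 3.15
eef_pos: [0.5054, -0.2652, 0.0555]
ee_rot: [-2.212, -2.229, 0.001]
ft_force: [0.9, 0.3, -0.1]
grip_width: 0.499
grip_force: 0.0
```

Call:
arm_command(
  increments=[
    {"tx": 0, "ty": 0, "tz": 0, "yaw": 0, "jaw": 0.4},
    {"tx": 0, "ty": 0, "tz": 0, "yaw": 0, "jaw": 0.7},
    {"tx": 0, "ty": 0, "tz": 0, "yaw": 0, "jaw": 1},
    {"tx": 0, "ty": 0, "tz": 0, "yaw": 0, "jaw": 1},
    {"tx": 0, "ty": 0, "tz": 0, "yaw": 0, "jaw": 1},
  ],
)

```text
time: 3.78
eef_pos: [0.507, -0.2658, 0.0573]
ee_rot: [2.212, 2.227, 0.001]
ft_force: [-0.4, 0.4, 5.8]
grip_width: 0.104
grip_force: 59.9
```

Run:
```python
from h import *
plan(.5057,-.265,.135,0.4)
```

```text
t 3.775 p [ 0.507  -0.2658  0.0573] psi 0.4 tilt -1.0 F [-0.43  0.44  5.78] M [0.01 0.28 0.04] w 0.104 gf 59.86957132816315 j6 1.0810574047845836
inc tx,ty,tz [ 0.024 -0.039 -2.589] yaw -0.0
```

Call:
arm_command(
  increments=[
    {"tx": 0, "ty": 0, "tz": -0.4, "yaw": 0, "jaw": 1},
    {"tx": 0, "ty": 0, "tz": -1, "yaw": 0, "jaw": 1},
    {"tx": 0, "ty": 0, "tz": -2, "yaw": 0, "jaw": 1},
    {"tx": 0, "ty": 0, "tz": -3, "yaw": 0, "jaw": 1},
    {"tx": 0, "ty": 0, "tz": -3.2, "yaw": 0, "jaw": 1},
  ],
)

```text
time: 4.4
eef_pos: [0.5073, -0.2658, 0.1543]
ee_rot: [2.211, 2.227, 0.002]
ft_force: [-0.9, 0.0, -2.5]
grip_width: 0.105
grip_force: 58.9
```

Run:
```python
from h import *
plan(.457,-.031,.15,86)
im,d,ci=grab('scene'); cv2.imwrite('pics/s1.png',cv2.resize(im[100:240,100:340],None,fx=3,fy=3,interpolation=cv2.INTER_CUBIC))
```

```text
t 4.4 p [ 0.5073 -0.2658  0.1543] psi 0.4 tilt -1.0 F [-0.91  0.02 -2.54] M [ 0.02 -0.02 -0.01] w 0.105 gf 58.91620874404907 j6 1.0811683140019481
inc tx,ty,tz [ 7.839 -1.623  0.123] yaw -10.7
```

View pics/s1.png

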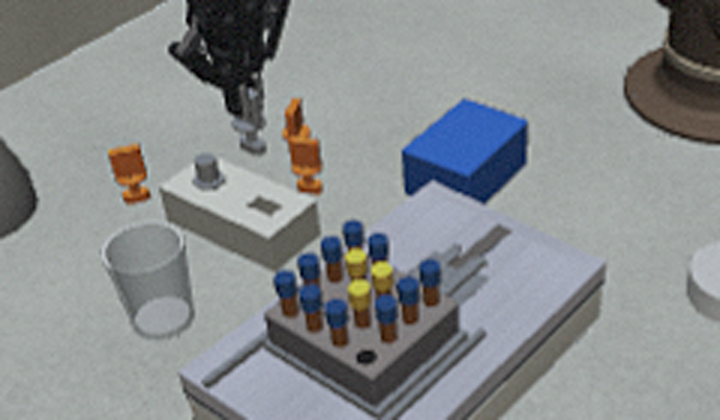

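The scene crop shows the bolt hanging upright in the gripper at (252,135), the holder's T-bolt hole empty at (262,207), and the stud in place at (207,168). Next I move to the slot.

Call:
arm_command(
  increments=[
    {"tx": 0.8, "ty": -0.16, "tz": 0, "yaw": -1.1, "jaw": 1},
    {"tx": 1.8, "ty": -0.36, "tz": 0, "yaw": -2.3, "jaw": 1},
    {"tx": 2.9, "ty": -0.6, "tz": 0, "yaw": -3.5, "jaw": 1},
    {"tx": 4, "ty": -0.8, "tz": 0, "yaw": -4.7, "jaw": 1},
    {"tx": 5, "ty": -1, "tz": 0, "yaw": -5.9, "jaw": 1},
  ],
)

```text
time: 5.08
eef_pos: [0.4742, -0.1143, 0.1503]
ee_rot: [-1.127, -2.93, 0.0]
ft_force: [0.5, 0.9, -1.3]
grip_width: 0.103
grip_force: 58.8
```

Run:
```python
from h import *
plan(.457,-.031,.15,86)
```

```text
t 5.075 p [ 0.4742 -0.1143  0.1503] psi 47.92 tilt -1.0 F [ 0.46  0.94 -1.34] M [-0.01 -0.05 -0.  ] w 0.103 gf 58.817617893218994 j6 0.4978938145727269
inc tx,ty,tz [2.285 1.677 0.013] yaw -4.76
```

Call:
arm_command(
  increments=[
    {"tx": 0.7, "ty": 0.5, "tz": 0, "yaw": -1.2, "jaw": 1},
    {"tx": 1.4, "ty": 1, "tz": 0, "yaw": -2.4, "jaw": 1},
    {"tx": 2.28, "ty": 1.68, "tz": 0, "yaw": -3.6, "jaw": 1},
    {"tx": 2.28, "ty": 1.68, "tz": 0, "yaw": -4.76, "jaw": 1},
    {"tx": 2.28, "ty": 1.68, "tz": 0, "yaw": -4.76, "jaw": 1},
  ],
)

```text
time: 5.7
eef_pos: [0.458, -0.0318, 0.1506]
ee_rot: [-0.12, -3.137, -0.0]
ft_force: [-0.4, 0.4, -1.6]
grip_width: 0.104
grip_force: 58.9
```

Run:
```python
from h import *
plan(.457,-.031,.115,86)
im,d,ci=grab('wrist'); np.savez('pics/w2.npz',im=im,d=d,R=ci['R'],t=ci['t']); cv2.imwrite('pics/w2.png',im)
```

```text
t 5.7 p [ 0.458  -0.0318  0.1506] psi 85.62 tilt -1.0 F [-0.41  0.39 -1.62] M [ 0.04  0.01 -0.05] w 0.104 gf 58.91162395477295 j6 0.007081982840104139
inc tx,ty,tz [0.034 0.024 1.188] yaw -0.047
```

View pics/w2.png

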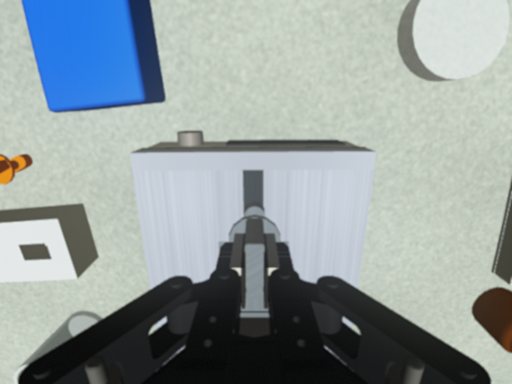

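The wrist view shows the slot's open end at (253,172–205), running under the held bolt at (253,225), with the deck's near edge at row 152. I check the slot line and near edge from here.

Run:
```python
from h import *
ci=camera_info('wrist'); f=np.load('pics/w2.npz'); im=f['im']; g=cv2.cvtColor(im,cv2.COLOR_BGR2GRAY).astype(int)
pts=[]
for r in range(175,203,4):
    c=np.where(g[r,232:275]<130)[0]+232; P=onplane(ci,[(c.min()-.5,r),(c.max()+.5,r)],.07)*1000; m=P.mean(0); pts.append(m); print(r,c.min(),c.max(),m.round(1),'width',abs(P[0,1]-P[1,1]).round(1))
pts=np.array(pts); k=np.polyfit(pts[:,0],pts[:,1],1); print('ang',np.degrees(np.arctan(k[0])),'y at 458',np.polyval(k,458))
for u in (170,210,300,340):
    col=g[140:175,u]; r=140+np.argmax(np.diff(col))+.5; print('edge',u,r,onplane(ci,[(u,r)],.07)[0]*1000)
col=g[155:185,253]; r=155+np.argmin(np.diff(col))+.5; print('slot end',r,onplane(ci,[(253,r)],.07)[0]*1000)
```

```text
175 243 262 [435.7 -31.6  70. ] width 16.4
179 244 262 [439.2 -31.5  70. ] width 15.7
183 244 262 [442.6 -31.8  70. ] width 15.7
187 244 262 [446.  -32.1  70. ] width 15.8
191 244 262 [449.5 -32.3  70. ] width 15.9
195 244 262 [453.1 -32.6  70. ] width 16.0
199 244 262 [456.6 -32.9  70. ] width 16.0
ang -3.892156789284671 y at 458 -32.92349600575814
edge 170 151.5 [410.90976124 -96.40099389  70.        ]
edge 210 151.5 [413.5878541  -64.11875428  70.        ]
edge 300 150.5 [418.49777285   8.03991757  70.        ]
edge 340 150.5 [420.93372596  40.30622107  70.        ]
slot end 169.5 [431.12886889 -30.84675851  70.        ]
```

Run:
```python
from h import *
ci=camera_info('wrist'); f=np.load('pics/w2.npz'); im=f['im']; g=cv2.cvtColor(im,cv2.COLOR_BGR2GRAY).astype(int)
for r in range(206,240,4): print(r,g[r,222:286:2])
for u,r in((253.5,228),(253.5,208)): print(onplane(ci,[(u,r)],.140)*1000, onplane(ci,[(u,r)],.115)*1000)
print(onplane(ci,[(228,228),(278,228)],.14)*1000)
cv2.imwrite('pics/w2c.png',cv2.resize(im[160:300,200:310],None,fx=4,fy=4,interpolation=cv2.INTER_CUBIC))
```

```text
206 [198 199 201 201 200 199 199 200 196 194 186 108  77  81  92 110 119 111
  93  77  96 183 194 195 197 199 201 201 199 198 200 201]
210 [198 199 201 202 199 198 198 201 196 195 186 106 118 150 153 154 152 149
 149 150 124 149 195 195 196 200 201 201 199 197 199 200]
214 [196 198 201 201 200 198 197 200 196 194 194 141 148 148 144 138 127 132
 141 146 148 165 192 196 197 199 200 201 198 196 199 198]
218 [197 198 200 201 200 198 197 200 196 169 112 100 101  85  89  99 104 100
  88  82  99 108 117 164 196 200 201 201 198 196 198 199]
222 [197 198 200 201 200 197 185 140 114 142 153 149  96  76  75  75  74  74
  74  71  91 147 153 144 121 132 178 199 197 196 199 198]
226 [197 197 199 201 198 153 131 148 153 154 153 147  92  75  76  76  75  74
  74  72  82 144 152 149 150 150 139 157 195 196 197 197]
230 [195 197 201 199 156 138 152 151 152 154 151 140  85  76  76  74  74  74
  73  72  79 135 153 150 149 151 151 144 157 194 198 195]
234 [195 197 201 174 139 150 125  86  86  86  83  66  71  75  76  74  73  74
  73  73  69  66  81  83  83  84 112 149 144 166 197 194]
238 [196 197 200 184 149 146  99  76  77  77  69  57  73  74  74  73  73  73
  73  73  71  58  65  75  75  75  88 144 150 174 198 194]
[[450.7000162  -31.81400934 140.        ]] [[462.42362849 -32.82147231 115.        ]]
[[437.84260314 -30.78348832 140.        ]] [[447.46787426 -31.62276934 115.        ]]
[[449.4981662  -47.13027048 140.        ]
 [451.87366367 -17.10283444 140.        ]]
```

View pics/w2c.png

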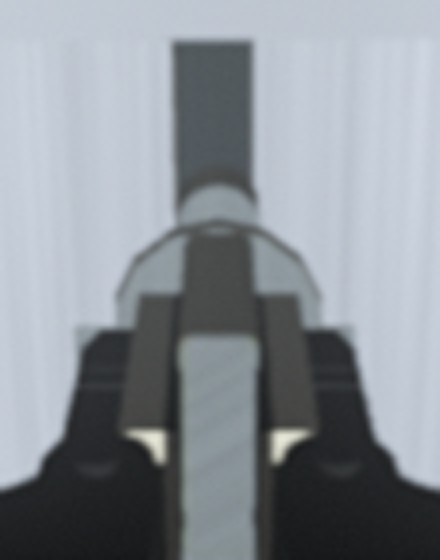

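Held against the slot in the same image, the bolt sits about 1 mm to the +y side (head centre column ~254.4, slot 253.3). I correct this by 1 mm and lower it gently.

Call:
arm_command(
  increments=[
    {"tx": 0, "ty": -0.035, "tz": 0.4, "yaw": -0.05, "jaw": 1},
    {"tx": 0, "ty": -0.035, "tz": 0.8, "yaw": -0.05, "jaw": 1},
    {"tx": 0, "ty": -0.035, "tz": 1.1, "yaw": -0.05, "jaw": 1},
    {"tx": 0, "ty": -0.035, "tz": 1.25, "yaw": -0.05, "jaw": 1},
    {"tx": 0, "ty": -0.035, "tz": 1.25, "yaw": -0.05, "jaw": 1},
  ],
)

```text
time: 6.38
eef_pos: [0.4584, -0.0333, 0.1139]
ee_rot: [-0.108, -3.139, 0.0]
ft_force: [-0.6, 0.3, -1.0]
grip_width: 0.104
grip_force: 58.9
```

Call:
arm_command(
  increments=[
    {"tx": 0, "ty": 0, "tz": 0.06, "yaw": 0, "jaw": 1},
    {"tx": 0, "ty": 0, "tz": 0.12, "yaw": 0, "jaw": 1},
    {"tx": 0, "ty": 0, "tz": 0.18, "yaw": 0, "jaw": 1},
    {"tx": 0, "ty": 0, "tz": 0.24, "yaw": 0, "jaw": 1},
    {"tx": 0, "ty": 0, "tz": 0.24, "yaw": 0, "jaw": 1},
  ],
)

```text
time: 7.0
eef_pos: [0.4585, -0.0332, 0.107]
ee_rot: [-0.108, -3.14, -0.0]
ft_force: [-0.0, -0.4, -1.4]
grip_width: 0.104
grip_force: 58.9
```

Run:
```python
from h import *
plan(.458,-.0328,.091,86)
```

```text
t 7.0 p [ 0.4585 -0.0332  0.107 ] psi 86.08 tilt -1.0 F [-0.01 -0.39 -1.41] M [-0.02 -0.   -0.03] w 0.104 gf 58.90990197658539 j6 -0.0037915632593014475
inc tx,ty,tz [0.019 0.012 0.532] yaw 0.009
```

Call:
arm_command(
  increments=[
    {"tx": 0, "ty": 0, "tz": 0.06, "yaw": 0, "jaw": 1},
    {"tx": 0, "ty": 0, "tz": 0.12, "yaw": 0, "jaw": 1},
    {"tx": 0, "ty": 0, "tz": 0.18, "yaw": 0, "jaw": 1},
    {"tx": 0, "ty": 0, "tz": 0.24, "yaw": 0, "jaw": 1},
    {"tx": 0, "ty": 0, "tz": 0.24, "yaw": 0, "jaw": 1},
  ],
)

```text
time: 7.62
eef_pos: [0.4585, -0.0332, 0.0997]
ee_rot: [-0.108, -3.139, -0.0]
ft_force: [0.4, -0.2, -1.2]
grip_width: 0.105
grip_force: 58.9
```

Call:
arm_command(
  increments=[
    {"tx": 0, "ty": 0, "tz": 0.05, "yaw": 0, "jaw": 1},
    {"tx": 0, "ty": 0, "tz": 0.1, "yaw": 0, "jaw": 1},
    {"tx": 0, "ty": 0, "tz": 0.15, "yaw": 0, "jaw": 1},
    {"tx": 0, "ty": 0, "tz": 0.15, "yaw": 0, "jaw": 1},
  ],
)

```text
time: 8.12
eef_pos: [0.4585, -0.0332, 0.0952]
ee_rot: [-0.108, -3.139, -0.0]
ft_force: [-0.3, 0.4, -1.4]
grip_width: 0.111
grip_force: 58.9
```

Call:
arm_command(
  increments=[
    {"tx": 0, "ty": 0, "tz": 0.04, "yaw": 0, "jaw": 1},
    {"tx": 0, "ty": 0, "tz": 0.08, "yaw": 0, "jaw": 1},
    {"tx": 0, "ty": 0, "tz": 0.08, "yaw": 0, "jaw": 1},
  ],
)

```text
time: 8.5
eef_pos: [0.4585, -0.0332, 0.0929]
ee_rot: [-0.108, -3.14, -0.0]
ft_force: [-0.6, -0.7, -1.7]
grip_width: 0.103
grip_force: 58.9
```

Call:
arm_command(
  increments=[
    {"tx": 0, "ty": 0, "tz": 0.04, "yaw": 0, "jaw": 1},
    {"tx": 0, "ty": 0, "tz": 0.07, "yaw": 0, "jaw": 1},
    {"tx": 0, "ty": 0, "tz": 0.07, "yaw": 0, "jaw": 1},
  ],
)

```text
time: 8.88
eef_pos: [0.4586, -0.0333, 0.0909]
ee_rot: [-0.108, -3.14, 0.0]
ft_force: [0.0, 0.3, -3.0]
grip_width: 0.107
grip_force: 59.1
```

Call:
arm_command(
  increments=[
    {"tx": 0, "ty": 0, "tz": 0.03, "yaw": 0, "jaw": 1},
    {"tx": 0, "ty": 0, "tz": 0.06, "yaw": 0, "jaw": 1},
    {"tx": 0, "ty": 0, "tz": 0.06, "yaw": 0, "jaw": 1},
  ],
)

```text
time: 9.25
eef_pos: [0.4588, -0.0333, 0.0908]
ee_rot: [0.108, 3.138, -0.0]
ft_force: [-5.9, 1.1, 12.6]
grip_width: 0.107
grip_force: 61.2
```

Run:
```python
from h import *
plan(.458,-.0328,.091,86)
ci=camera_info('wrist');W=None
im,d,ci=grab('wrist'); W=world(ci,d); np.savez('pics/w3.npz',im=im,d=d); cv2.imwrite('pics/w3.png',im)
# flat grip top (cols ~254) height
for r in range(225,330,6): print(r,W[r,254].round(4),im[r,254])
plan(.458,-.0328,.091,86)
```

```text
t 9.25 p [ 0.4588 -0.0333  0.0908] psi 86.07 tilt -1.0 F [-5.93  1.12 12.62] M [ 0.11  1.18 -0.04] w 0.107 gf 61.19054317474365 j6 -0.003828301123303761
inc tx,ty,tz [ 0.027  0.013 -0.008] yaw 0.009
225 [ 0.4424 -0.0321  0.0951] [76 77 75]
231 [ 0.4425 -0.0321  0.1023] [75 77 74]
237 [ 0.4425 -0.0321  0.109 ] [74 75 73]
243 [ 0.4429 -0.0321  0.1144] [99 98 94]
249 [ 0.4458 -0.0323  0.1149] [157 151 140]
255 [ 0.4489 -0.0325  0.1152] [159 154 143]
261 [ 0.4519 -0.0328  0.1158] [158 153 142]
267 [ 0.4554 -0.033   0.1155] [158 153 141]
273 [ 0.4593 -0.0333  0.1148] [158 152 141]
279 [ 0.4625 -0.0335  0.1153] [157 152 141]
285 [ 0.4662 -0.0338  0.1151] [155 149 138]
291 [ 0.4692 -0.034   0.1159] [154 148 138]
297 [ 0.4731 -0.0342  0.1156] [145 143 132]
303 [ 0.5102 -0.0369  0.0756] [81 82 77]
309 [ 0.5139 -0.0371  0.0772] [152 147 137]
315 [ 0.5192 -0.0375  0.077 ] [152 148 136]
321 [ 0.5254 -0.0379  0.0761] [153 147 137]
327 [ 0.5305 -0.0383  0.0763] [153 147 136]
t 9.3 p [ 0.4588 -0.0332  0.0907] psi 86.08 tilt -1.0 F [-4.73  0.74 12.49] M [0.05 1.17 0.  ] w 0.101 gf 61.18826150894165 j6 -0.003843707532785431
inc tx,ty,tz [ 0.028  0.013 -0.008] yaw 0.009
```

The head is on the floor: grip top at 115.5 mm gives an underside of about 49.5 mm. I ease up about 2 mm and slide forward (tool -x).

Call:
arm_command(
  increments=[
    {"tx": 0, "ty": 0, "tz": -0.07, "yaw": 0, "jaw": 1},
    {"tx": -0.2, "ty": 0, "tz": -0.07, "yaw": 0, "jaw": 1},
    {"tx": -0.4, "ty": 0, "tz": -0.07, "yaw": 0, "jaw": 1},
    {"tx": -0.6, "ty": 0, "tz": -0.07, "yaw": 0, "jaw": 1},
    {"tx": -0.8, "ty": 0, "tz": -0.07, "yaw": 0, "jaw": 1},
  ],
)

```text
time: 9.93
eef_pos: [0.483, -0.0349, 0.0909]
ee_rot: [-0.108, -3.139, -0.0]
ft_force: [0.1, -0.1, -1.7]
grip_width: 0.104
grip_force: 59.1
```

Call:
arm_command(
  increments=[
    {"tx": -0.1, "ty": 0, "tz": 0, "yaw": 0, "jaw": 1},
    {"tx": -0.2, "ty": 0, "tz": 0, "yaw": 0, "jaw": 1},
    {"tx": -0.3, "ty": 0, "tz": 0, "yaw": 0, "jaw": 1},
    {"tx": -0.4, "ty": 0, "tz": 0, "yaw": 0, "jaw": 1},
    {"tx": -0.4, "ty": 0, "tz": 0, "yaw": 0, "jaw": 1},
  ],
)

```text
time: 10.55
eef_pos: [0.4948, -0.0357, 0.0912]
ee_rot: [0.108, 3.14, 0.0]
ft_force: [0.2, 0.1, -1.8]
grip_width: 0.106
grip_force: 59.1
```

Run:
```python
from h import *
plan(.494,-.0353,.0907,86)
```

```text
t 10.55 p [ 0.4948 -0.0357  0.0912] psi 86.07 tilt -1.0 F [ 0.21  0.07 -1.76] M [-0.02  0.01  0.06] w 0.106 gf 59.117955565452576 j6 -0.0035473802434405483
inc tx,ty,tz [0.026 0.012 0.017] yaw 0.009
```

Call:
arm_command(
  increments=[
    {"tx": -0.12, "ty": 0, "tz": 0, "yaw": 0, "jaw": 1},
    {"tx": -0.24, "ty": 0, "tz": 0, "yaw": 0, "jaw": 1},
    {"tx": -0.36, "ty": 0, "tz": 0, "yaw": 0, "jaw": 1},
    {"tx": -0.48, "ty": 0, "tz": 0, "yaw": 0, "jaw": 1},
    {"tx": -0.6, "ty": 0, "tz": 0, "yaw": 0, "jaw": 1},
  ],
)

```text
time: 11.18
eef_pos: [0.5121, -0.0369, 0.091]
ee_rot: [-0.108, -3.138, 0.0]
ft_force: [-3.8, -0.1, 0.5]
grip_width: 0.104
grip_force: 59.2
```

Call:
arm_command(
  increments=[
    {"tx": -0.12, "ty": 0, "tz": 0, "yaw": 0, "jaw": 1},
    {"tx": -0.24, "ty": 0, "tz": 0, "yaw": 0, "jaw": 1},
    {"tx": -0.36, "ty": 0, "tz": 0, "yaw": 0, "jaw": 1},
    {"tx": -0.48, "ty": 0, "tz": 0, "yaw": 0, "jaw": 1},
    {"tx": -0.6, "ty": 0, "tz": 0, "yaw": 0, "jaw": 1},
  ],
)

```text
time: 11.8
eef_pos: [0.5305, -0.0382, 0.091]
ee_rot: [-0.108, -3.139, 0.0]
ft_force: [-5.0, 0.1, -0.4]
grip_width: 0.1
grip_force: 59.2
```

Run:
```python
from h import *
plan(.494,-.0353,.0907,86)
```

```text
t 11.8 p [ 0.5305 -0.0382  0.091 ] psi 86.07 tilt -1.0 F [-5.03  0.07 -0.4 ] M [-0.02  1.09 -0.02] w 0.1 gf 59.15599286556244 j6 -0.003331861948797273
inc tx,ty,tz [1.22  0.014 0.012] yaw 0.009
```

Call:
arm_command(
  increments=[
    {"tx": -0.06, "ty": 0, "tz": 0, "yaw": 0, "jaw": 1},
    {"tx": -0.12, "ty": 0, "tz": 0, "yaw": 0, "jaw": 1},
    {"tx": -0.18, "ty": 0, "tz": 0, "yaw": 0, "jaw": 1},
    {"tx": -0.22, "ty": 0, "tz": 0, "yaw": 0, "jaw": 1},
    {"tx": -0.22, "ty": 0, "tz": 0, "yaw": 0, "jaw": 1},
  ],
)

```text
time: 12.42
eef_pos: [0.537, -0.0387, 0.0911]
ee_rot: [-0.108, -3.139, 0.0]
ft_force: [-4.7, -0.2, -1.4]
grip_width: 0.105
grip_force: 59.0
```

Call:
arm_command(
  increments=[
    {"tx": -0.04, "ty": 0, "tz": 0, "yaw": 0, "jaw": 1},
    {"tx": -0.08, "ty": 0, "tz": 0, "yaw": 0, "jaw": 1},
    {"tx": -0.08, "ty": 0, "tz": 0, "yaw": 0, "jaw": 1},
  ],
)

```text
time: 12.8
eef_pos: [0.5393, -0.0388, 0.0911]
ee_rot: [-0.108, -3.139, 0.0]
ft_force: [-6.1, -0.0, -1.8]
grip_width: 0.102
grip_force: 59.0
```

Call:
arm_command(
  increments=[
    {"tx": -0.04, "ty": 0, "tz": 0, "yaw": 0, "jaw": 1},
    {"tx": -0.08, "ty": 0, "tz": 0, "yaw": 0, "jaw": 1},
    {"tx": -0.08, "ty": 0, "tz": 0, "yaw": 0, "jaw": 1},
  ],
)

```text
time: 13.18
eef_pos: [0.5413, -0.039, 0.0911]
ee_rot: [-0.108, -3.139, 0.0]
ft_force: [-6.8, 0.0, -0.2]
grip_width: 0.108
grip_force: 59.1
```

Call:
arm_command(
  increments=[
    {"tx": -0.04, "ty": 0, "tz": 0, "yaw": 0, "jaw": 1},
    {"tx": -0.08, "ty": 0, "tz": 0, "yaw": 0, "jaw": 1},
    {"tx": -0.08, "ty": 0, "tz": 0, "yaw": 0, "jaw": 1},
  ],
)

```text
time: 13.55
eef_pos: [0.5417, -0.039, 0.091]
ee_rot: [-0.108, -3.135, -0.0]
ft_force: [-12.1, 0.9, 4.6]
grip_width: 0.102
grip_force: 59.9
```

Run:
```python
from h import *
plan(.494,-.0353,.0907,86)
```

```text
t 13.55 p [ 0.5417 -0.039   0.091 ] psi 86.07 tilt -1.0 F [-12.14   0.88   4.63] M [ 0.03  2.9  -0.02] w 0.102 gf 59.862871170043945 j6 -0.0032491804002061056
inc tx,ty,tz [1.596 0.014 0.016] yaw 0.009
```

The force jumped, so the carriage is at its stop. I ease back about 1.5 mm and turn.

Call:
arm_command(
  increments=[
    {"tx": 0.05, "ty": 0, "tz": 0, "yaw": 0, "jaw": 1},
    {"tx": 0.08, "ty": 0, "tz": 0, "yaw": 0, "jaw": 1},
    {"tx": 0.08, "ty": 0, "tz": 0, "yaw": 0.6, "jaw": 1},
    {"tx": 0.08, "ty": 0, "tz": 0, "yaw": 1.2, "jaw": 1},
    {"tx": 0.08, "ty": 0, "tz": 0, "yaw": 1.8, "jaw": 1},
  ],
)

```text
time: 14.18
eef_pos: [0.5414, -0.038, 0.0911]
ee_rot: [-0.504, -3.1, -0.003]
ft_force: [-5.3, 2.8, -1.2]
grip_width: 0.102
grip_force: 59.0
```

Run:
```python
from h import *
plan(.5405,-.0389,.091,-4)
```

```text
t 14.175 p [ 0.5414 -0.038   0.0911] psi 71.54 tilt -1.0 F [-5.32  2.76 -1.17] M [0.8  1.34 0.  ] w 0.102 gf 59.00483250617981 j6 0.2507973668268933
inc tx,ty,tz [ 0.019 -0.037  0.003] yaw 9.443
```

Call:
arm_command(
  increments=[
    {"tx": 0, "ty": 0, "tz": 0, "yaw": 0.8, "jaw": 1},
    {"tx": 0, "ty": 0, "tz": 0, "yaw": 1.6, "jaw": 1},
    {"tx": 0, "ty": 0, "tz": 0, "yaw": 2.4, "jaw": 1},
    {"tx": 0, "ty": 0, "tz": 0, "yaw": 2.4, "jaw": 1},
  ],
)

```text
time: 14.68
eef_pos: [0.5414, -0.0379, 0.091]
ee_rot: [-1.01, -2.973, -0.003]
ft_force: [-4.4, 3.1, -2.5]
grip_width: 0.108
grip_force: 58.9
```

Run:
```python
from h import *
plan(.5413,-.0389,.091,-4)
```

```text
t 14.675 p [ 0.5414 -0.0379  0.091 ] psi 52.46 tilt -1.0 F [-4.37  3.07 -2.48] M [0.74 1.3  0.03] w 0.108 gf 58.94015371799469 j6 0.5840187880273232
inc tx,ty,tz [-0.018 -0.029  0.   ] yaw 7.058
```

Turning freely (Mz ≈ 0). I continue, nudging y back about 0.5 mm.

Call:
arm_command(
  increments=[
    {"tx": -0.01, "ty": -0.015, "tz": 0, "yaw": 0.9, "jaw": 1},
    {"tx": -0.01, "ty": -0.015, "tz": 0, "yaw": 1.8, "jaw": 1},
    {"tx": -0.01, "ty": -0.015, "tz": 0, "yaw": 2.7, "jaw": 1},
    {"tx": -0.01, "ty": -0.015, "tz": 0, "yaw": 3.6, "jaw": 1},
    {"tx": -0.01, "ty": -0.015, "tz": 0, "yaw": 3.6, "jaw": 1},
  ],
)

```text
time: 15.3
eef_pos: [0.5414, -0.0385, 0.091]
ee_rot: [-1.718, -2.628, -0.002]
ft_force: [-4.9, 2.4, -1.2]
grip_width: 0.106
grip_force: 59.0
```

Run:
```python
from h import *
plan(.5413,-.0389,.091,-4)
```

```text
t 15.3 p [ 0.5414 -0.0385  0.091 ] psi 23.65 tilt -1.0 F [-4.88  2.39 -1.22] M [0.71 1.33 0.03] w 0.106 gf 58.965198397636414 j6 1.0858361007804944
inc tx,ty,tz [-0.011 -0.009  0.   ] yaw 3.457
```

Call:
arm_command(
  increments=[
    {"tx": -0.01, "ty": -0.01, "tz": 0, "yaw": 0.9, "jaw": 1},
    {"tx": -0.01, "ty": -0.01, "tz": 0, "yaw": 1.8, "jaw": 1},
    {"tx": -0.01, "ty": -0.01, "tz": 0, "yaw": 2.7, "jaw": 1},
    {"tx": -0.01, "ty": -0.01, "tz": 0, "yaw": 3.45, "jaw": 1},
    {"tx": -0.01, "ty": -0.01, "tz": 0, "yaw": 3.45, "jaw": 1},
  ],
)

```text
time: 15.92
eef_pos: [0.5414, -0.0389, 0.0911]
ee_rot: [-2.295, -2.143, -0.002]
ft_force: [-5.6, 2.6, -2.9]
grip_width: 0.103
grip_force: 59.0
```

Run:
```python
from h import *
plan(.5340,-.0386,.0905,-4)
```

```text
t 15.925 p [ 0.5414 -0.0389  0.0911] psi -3.94 tilt -1.0 F [-5.56  2.62 -2.91] M [ 0.67  1.18 -0.03] w 0.103 gf 58.99371027946472 j6 1.5666083064757985
inc tx,ty,tz [-0.006 -0.247  0.019] yaw 0.008
```

Call:
arm_command(
  increments=[
    {"tx": 0, "ty": -0.05, "tz": 0, "yaw": 0, "jaw": 1},
    {"tx": 0, "ty": -0.1, "tz": 0, "yaw": 0, "jaw": 1},
    {"tx": 0, "ty": -0.15, "tz": 0, "yaw": 0, "jaw": 1},
    {"tx": 0, "ty": -0.18, "tz": 0, "yaw": 0, "jaw": 1},
    {"tx": 0, "ty": -0.18, "tz": 0, "yaw": 0, "jaw": 1},
  ],
)

```text
time: 16.55
eef_pos: [0.5361, -0.0386, 0.0911]
ee_rot: [-2.294, -2.143, -0.002]
ft_force: [-4.4, 2.3, -2.2]
grip_width: 0.106
grip_force: 59.0
```

Call:
arm_command(
  increments=[
    {"tx": 0, "ty": -0.03, "tz": 0, "yaw": 0, "jaw": 1},
    {"tx": 0, "ty": -0.06, "tz": 0, "yaw": 0, "jaw": 1},
    {"tx": 0, "ty": -0.06, "tz": 0, "yaw": 0, "jaw": 1},
  ],
)

```text
time: 16.92
eef_pos: [0.5343, -0.0384, 0.0911]
ee_rot: [-2.294, -2.144, -0.002]
ft_force: [-4.4, 3.1, -2.1]
grip_width: 0.105
grip_force: 58.9
```

Run:
```python
from h import *
plan(.5340,-.0386,.0905,-4)
```

```text
t 16.925 p [ 0.5343 -0.0384  0.0911] psi -3.89 tilt -1.0 F [-4.36  3.14 -2.06] M [0.69 1.05 0.02] w 0.105 gf 58.94872426986694 j6 1.5657385607578562
inc tx,ty,tz [-0.006 -0.01   0.02 ] yaw 0.014
```

Call:
arm_command(
  increments=[
    {"tx": 0.02, "ty": -0.02, "tz": 0, "yaw": 0, "jaw": 1},
    {"tx": 0.02, "ty": -0.04, "tz": 0.02, "yaw": 0, "jaw": 1},
    {"tx": 0.02, "ty": -0.04, "tz": 0.02, "yaw": 0, "jaw": 1},
  ],
)

```text
time: 17.3
eef_pos: [0.5335, -0.0384, 0.0909]
ee_rot: [-2.296, -2.144, -0.002]
ft_force: [-4.8, 2.3, 0.2]
grip_width: 0.104
grip_force: 59.3
```

Run:
```python
from h import *
plan(.5340,-.0386,.0905,-4)
```

```text
t 17.3 p [ 0.5335 -0.0384  0.0909] psi -3.91 tilt -1.0 F [-4.82  2.25  0.23] M [0.58 1.02 0.06] w 0.104 gf 59.306883215904236 j6 1.5668278160058429
inc tx,ty,tz [-0.006  0.017  0.012] yaw 0.011
```

Call:
arm_command(
  increments=[
    {"tx": 0.02, "ty": -0.02, "tz": 0, "yaw": 0, "jaw": 1},
    {"tx": 0.02, "ty": -0.04, "tz": 0, "yaw": 0, "jaw": 1},
    {"tx": 0.02, "ty": -0.04, "tz": 0, "yaw": 0, "jaw": 1},
  ],
)

```text
time: 17.68
eef_pos: [0.533, -0.0382, 0.0909]
ee_rot: [2.295, 2.143, 0.001]
ft_force: [-1.3, 0.3, -0.8]
grip_width: 0.107
grip_force: 59.1
```

Call:
arm_command(
  increments=[
    {"tx": 0, "ty": -0.02, "tz": 0, "yaw": 0, "jaw": 1},
    {"tx": 0, "ty": -0.04, "tz": 0, "yaw": 0, "jaw": 1},
    {"tx": 0, "ty": -0.04, "tz": 0, "yaw": 0, "jaw": 1},
  ],
)

```text
time: 18.05
eef_pos: [0.5324, -0.0382, 0.091]
ee_rot: [2.295, 2.142, 0.003]
ft_force: [5.1, -0.2, -3.9]
grip_width: 0.101
grip_force: 58.7
```

Run:
```python
from h import *
plan(.5340,-.0386,.0905,-4)
```

```text
t 18.05 p [ 0.5324 -0.0382  0.091 ] psi -3.93 tilt -1.0 F [ 5.06 -0.23 -3.91] M [-0.21 -1.41  0.  ] w 0.101 gf 58.68454992771149 j6 1.5679687396409043
inc tx,ty,tz [-0.011  0.054  0.017] yaw 0.009
```

The head bears on the shoulder: the force has reversed. I centre the load, set the head on the floor, and release gently.

Call:
arm_command(
  increments=[
    {"tx": 0, "ty": 0.02, "tz": 0.01, "yaw": 0, "jaw": 1},
    {"tx": 0, "ty": 0.025, "tz": 0.02, "yaw": 0, "jaw": 1},
    {"tx": 0, "ty": 0.025, "tz": 0.02, "yaw": 0, "jaw": 1},
    {"tx": 0, "ty": 0.025, "tz": 0.02, "yaw": 0, "jaw": 1},
  ],
)

```text
time: 18.55
eef_pos: [0.5325, -0.0381, 0.0908]
ee_rot: [2.295, 2.143, 0.002]
ft_force: [3.0, -1.0, 5.6]
grip_width: 0.103
grip_force: 60.0
```

Call:
arm_command(
  increments=[
    {"tx": 0, "ty": 0, "tz": 0, "yaw": 0, "jaw": 0.7},
    {"tx": 0, "ty": 0, "tz": 0, "yaw": 0, "jaw": 0.5},
    {"tx": 0, "ty": 0, "tz": 0, "yaw": 0, "jaw": 0.3},
    {"tx": 0, "ty": 0, "tz": 0, "yaw": 0, "jaw": 0.3},
    {"tx": 0, "ty": 0, "tz": 0, "yaw": 0, "jaw": 0.3},
  ],
)

```text
time: 19.18
eef_pos: [0.5316, -0.038, 0.0899]
ee_rot: [-2.296, -2.144, 0.0]
ft_force: [-0.1, 1.0, -0.6]
grip_width: 0.35
grip_force: 0.0
```

Run:
```python
from h import *
plan(.5340,-.0386,.0905,-4)
im,d,ci=grab('wrist'); W=world(ci,d); cv2.imwrite('pics/w4.png',im)
Z=W[...,2]; t=(abs(Z-.116)<.006); 
n,l,st,c=cv2.connectedComponentsWithStats(t.astype(np.uint8))
for i in range(1,n):
    if st[i,4]>80: q=l==i; print(st[i],np.median(W[q],0),cv2.minAreaRect((W[q][:,:2]*1000).astype(np.float32)))
```

```text
t 19.175 p [ 0.5316 -0.038   0.0899] psi -3.93 tilt -1.0 F [-0.11  1.02 -0.59] M [-0.01  0.04 -0.01] w 0.35 gf 0.0 j6 1.5679476965002777
inc tx,ty,tz [-0.014  0.08  -0.02 ] yaw 0.009
[  378   155   134   196 12313] [ 0.61885494 -0.0258562   0.11367756] ((629.8745727539062, -45.10935974121094), (71.26766967773438, 129.34091186523438), 12.761032104492188)
[497 235  15  22 177] [ 0.65554735 -0.03309407  0.11652974] ((656.2182006835938, -32.343833923339844), (10.680869102478027, 4.8897552490234375), 74.94071197509766)
[ 227  239   23   61 1250] [ 0.5241042  -0.0345252   0.11544923] ((523.6121215820312, -36.932464599609375), (32.15611267089844, 10.736580848693848), 85.7552719116211)
[283 247  33  52 443] [ 0.55117628 -0.03223912  0.11631316] ((547.9592895507812, -37.17138671875), (23.189863204956055, 13.77979564666748), 48.87115478515625)
[193 248  33  48 471] [ 0.51360172 -0.02875733  0.11639153] ((515.1370239257812, -34.1403694152832), (13.868867874145508, 22.436565399169922), 35.123294830322266)
```

View pics/w4.png

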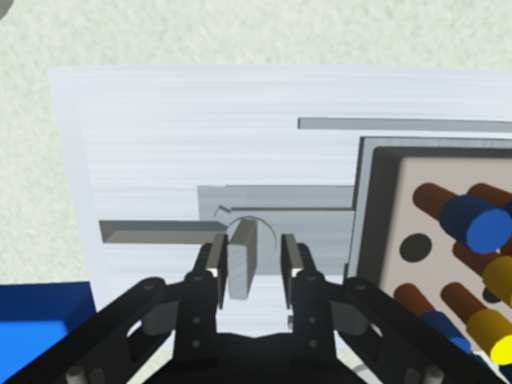

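The wrist view shows the bolt released in the fork, its grip crosswise at (240,262), leaning a little back and clear of both fingers. I open more around it, then lift off.

Call:
arm_command(
  increments=[
    {"tx": 0, "ty": -0.08, "tz": 0, "yaw": 0, "jaw": 0.1},
    {"tx": 0, "ty": -0.16, "tz": 0, "yaw": 0, "jaw": -0.1},
    {"tx": 0, "ty": -0.16, "tz": 0, "yaw": 0, "jaw": -0.1},
    {"tx": 0, "ty": -0.16, "tz": -0.3, "yaw": 0, "jaw": -0.1},
    {"tx": 0, "ty": -0.16, "tz": -0.8, "yaw": 0, "jaw": -0.1},
  ],
)

```text
time: 19.85
eef_pos: [0.5268, -0.0377, 0.1146]
ee_rot: [-2.296, -2.144, 0.001]
ft_force: [0.7, -0.0, -0.0]
grip_width: 0.548
grip_force: 0.0
```

Call:
arm_command(
  increments=[
    {"tx": 0, "ty": 0, "tz": -0.5, "yaw": 0, "jaw": -0.1},
    {"tx": 0, "ty": 0, "tz": -1.5, "yaw": 0, "jaw": -0.1},
    {"tx": 0, "ty": 0, "tz": -2.5, "yaw": 0, "jaw": -0.1},
    {"tx": 0, "ty": 0, "tz": -3, "yaw": 0, "jaw": -0.1},
    {"tx": 0, "ty": 0, "tz": -3, "yaw": 0, "jaw": -0.1},
  ],
)

```text
time: 20.48
eef_pos: [0.5277, -0.0377, 0.2053]
ee_rot: [2.295, 2.143, 0.003]
ft_force: [-0.5, -0.7, -0.5]
grip_width: 0.551
grip_force: 0.0
```

Run:
```python
from h import *
plan(.5340,-.0386,.0905,-4)
im,d,ci=grab('wrist'); W=world(ci,d); cv2.imwrite('pics/w5.png',im)
np.savez('pics/w5.npz',im=im,d=d)
Z=W[...,2]; near=(abs(W[...,0]-.53)<.04)&(abs(W[...,1]+.038)<.03)
def f(a,b):
    t=near&(Z>a)&(Z<b); print(a,b,t.sum(),W[t].mean(0).round(4) if t.sum() else '', cv2.minAreaRect((W[t][:,:2]*1000).astype(np.float32)) if t.sum()>5 else '')
f(.105,.125); f(.079,.09)
# rack near face
r=(abs(W[...,1]+.04)<.03)&(Z>.09)&(W[...,0]>.56)&(Z<.16); print('rack min x',np.percentile(W[r][:,0],[0.5,2,5]))
```

```text
t 20.475 p [ 0.5277 -0.0377  0.2053] psi -3.93 tilt -1.0 F [-0.53 -0.74 -0.46] M [0.02 0.   0.05] w 0.551 gf 0.0 j6 1.5679262805394167
inc tx,ty,tz [-0.014  0.203  3.827] yaw 0.009
0.105 0.125 460 [ 0.5242 -0.0355  0.1145] ((524.0885620117188, -36.762168884277344), (31.674972534179688, 10.830831527709961), 85.81803894042969)
0.079 0.09 363 [ 0.5332 -0.0356  0.0835] ((529.6306762695312, -35.93061447143555), (28.502267837524414, 31.303972244262695), 69.56208801269531)
rack min x [0.59383651 0.59503651 0.59686003]
```

View pics/w5.png

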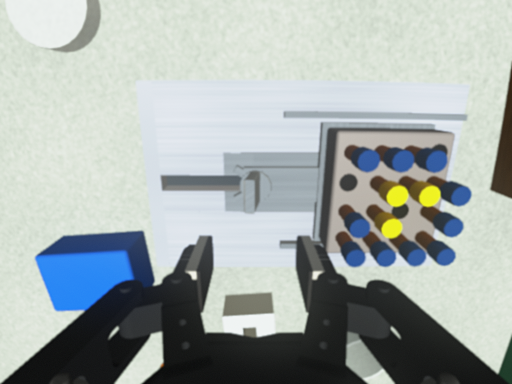

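The view from above shows the grip crosswise at (251,190), standing in the fork at the end of the visible slot. The rack's near face is at 594 mm, 62 beyond the shank, so the carriage is held. The lean is about 8° and the gripper is clear, so I hand in.

```bash
python3 -c "
from workcell import *
print(hand_in())"
```

```text
the job is handed in; nothing more can be done
None
```

I handed the job in at about 20.5 s: the T-bolt is locked crosswise under the slot's lips, holding the carriage against its spring, with the gripper clear. The bolt leans back about 8° (limit 12°), and hand-in returned no verdict.

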